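# Hold the glass mixing slab against the sprung stop for the technician

### The job

Pick the longer of the two glass slabs off its cork pad and, still gripping it, lay it flat, centred and lengthwise on the narrow raised beam of the slab stand, clear of the stop at first. Then slide it along the beam squarely against the sprung stop and keep pushing with a steady force of about 10 N (the stop is then about half-way in, never fully in), holding it like that at least two seconds and finishing while you still hold and push it there, so that I can screw the retaining clip on. Do not drop the slab, and leave the short slab and the other things lying about where they are.

Things in the scene. Friction and masses are not known exactly. Their poses are not given: they have to be found in the camera images.
- slab_centre (a point): centre (half-way up) of the longer glass slab, a loose pale tinted glass plate 120 x 50 x 15 mm (x, y, z), about 0.25 kg. Its x axis runs along its length, z up. It starts flat on a fixed cork pad 100 x 26 x 30 mm high, centred, same yaw: its long edges overhang by 12 mm each side.
- short_slab_centre (a point): centre of the shorter glass slab, 75 x 50 x 15 mm, flat on a like cork pad (60 x 26 x 30 mm high). Not to be moved. Which pad is to the left varies.
- fixture: slab stand, fixed. Origin on the table; x runs along the beam to the stop, z up. Base plate x -95 to 155 mm, 90 mm wide, 8 thick; aluminium beam x -80 to 110 mm, 24 mm wide, flat top 60 mm above the table; grey end housing x 110 to 150 mm, 70 mm wide, 88 high. A slab centred on the beam (y = 0) overhangs it 13 mm each side, its centre 67.5 mm above the table.
- stop_face (a point): point on the rubber face of the sprung stop, on the beam's centre line, 67.5 mm above the table; axes as the stand's. The face (60 mm wide, 1 to 27 mm above the beam top) is square to the beam, looks to the stand's -x and stands at its x = 75 mm when free: the slab touches it with its centre at x = 15 mm.
- stop (a joint): how far the stop is pushed in, m: 0 free, grows along the stand's +x, 0.025 fully in. Spring of 800 N/m from zero (10 N at 12.5 mm), hardly any friction.
Things that resemble listed ones, but are neither listed nor needed, are in the scene too. Leave any orange look-alike of the part that bears slab_centre alone.

How it is judged:
By the outcome, as a careful person would: the job done as asked, in the order asked, and still so for the second after the job is handed in, while the arm keeps its last pose, push and grip.
It also fails if it takes over 54 s, if anything falls off the work surface, if the arm or the gripper's body presses on something with over 40 N, if the wrist force passes 120 N, or if a joint passes its speed limit or range.

### The arm

A 6-joint arm with a two-finger parallel gripper is mounted at the origin on the work surface. World frame = base frame: x ahead of the robot, y to its left, z up, the work surface at z = 0. Lengths are in m, angles in rad, forces in N, time in s.
With the tool pointing down it reaches from about 0.325 to 0.9 m from the base axis. Payload 3.5 kg.
Tool frame: the origin (TCP) lies between the finger pads; the fingertips stand 17 mm ahead of it and the grasp point (between the pads) lies 2 mm behind it (ctrl.tcp_to_tips is the distance from the TCP to the fingertips, in m); z points along the fingers, y is the line along which they close (so a half turn about z gives the same grasp; the last joint's range is limited). The gripper opens to 85 mm and grips with 20 to 120 N. Pads are 22 mm wide; open, the fingers measure 114 mm over their backs; the gripper's body (76 mm by 85 mm) begins 54 mm behind the grasp point. The pads swing forward as they close: fully open they stand 13 mm farther back than shut.
Start: joints at [0.998, 0.276, -0.026, 1.268, 0, 1.467], TCP at [0.283, 0.557, 0.248] pointing down, gripper open.
Joint ranges: [-3.12, 3.12], [-0.85, 1.88], [-1.08, 1.24], [-1.95, 2.15], [-1.57, 1.53], [-3.14, 3.14]. Speed limits (rad/s): [2.57, 2.57, 3.14, 3.14, 3.14, 3.14].

### API

Orientations are given as [roll, pitch, yaw] about the fixed x, y, z axes, in that order (R = Rz(yaw) Ry(pitch) Rx(roll)).
In Python, from cell import sensors, optics, ctrl, nets gives the robot as it stands.
- The arm moves only by the shell command python3 -m handwheel 'ROWS' [OPENING] [FORCE]. ROWS is JSON, a list of rows, each an object of numbers: "x", "y", "z": the shift along the tool's x, y, z in cm; "yaw": the turn about the tool's z in degrees. A call has 1 to 20 rows; each row is the pose to reach, as a shift and turn from the pose commanded when the call began, along the tool's axes at that moment; what a row does not reach only later rows make up. A row lasts 1/12 s, in which the tool goes at most 41.7 mm and 7.16 degrees, less where a joint would pass 70% of its speed; a pose out of reach is approached as far as the arm can. A call with a gripper value outside its range is refused whole. OPENING is the closure, from -1 (fully open) to 1 (shut), set as the call begins (- or left out, the last holds). The fingers move at their own pace and stop on an object; FORCE is the grip in N (left out, the last holds). Time passes only in rows, so rows that repeat a pose let the fingers close. It gives the time, the measured TCP pose, the force, the opening and the grip force at its end, in the units of the state.
- sensors.get_state(): the state, without advancing time (a new reading comes with each control period).
- optics.grab_frame(name): name is "scene" or "side" or "wrist"; returns the picture (420x560x3 uint8, red, green, blue); there is no depth.
- optics.camera_params(name): a dict with "fov_y" (degrees; the focal length in pixels is half the picture's height over the tangent of half this angle, whatever the lens; pixels are square), "cx", "cy" (the principal point, pixels), "T" (4x4, takes a point from camera to world coordinates). Camera axes: x right, y down, z forward; pixel columns grow to the right and rows downward; lengths in m; the calibration is good to about 2 mm. A picture is of the moment at which its call begins: read the wrist's pose just before it. camera_params takes no time and is no camera call; for the wrist camera it gives the pose at the moment of the call.
- ctrl.finish_job(): hands the job in; it is judged then, once.
Trained networks look in the newest picture that a camera, given by its name, has taken for a name from the list of things; names that differ only in an ending like _2 or _b are one class to them, and where a whole thing is asked for, a point or a joint stands for the part that bears it (a point fixed in the world has none). Each returns a list of dicts, best first, with "score" (0 to 1); they miss things now and then, are a little off and sometimes report something else, mostly with a low value. They report only what shows in the picture. A call takes as long as a camera call. They do not tell look-alikes from the thing itself.
- nets.silhouettes(camera, target): "pixels" (420x560 bool, what is visible of it) and "rect" ([left, top, right, bottom] in pixels, round what is visible of it).
The state is a dict: "time_s": time; "joint_pos": joint angles; "qvel": joint speeds; "joint_efforts": joint torques, N m; "eef_pos": TCP position; "orientation": TCP orientation; "ft_force": force on the tool from outside, world axes, zero at the start; "wrist_torque": the same for the moment, N m; "width": finger opening in m; "gripper_force": force on a finger pad.
Only numpy, scipy, OpenCV 4.12 (cv2) and the standard library are available. Lean on these libraries where they do the work, as an engineer would, in place of code of your own. Each camera call takes 0.05 s, during which the arm holds its last target. There are 200 camera calls.

## Working session

There is one attempt and no reset: what is moved stays moved. The work goes in short steps, Python scripts to look and compute and a shell command to move; the robot and the scene stay as the last step left them, time stands still between calls to the robot, and variables do not carry over. Pictures are saved under pics/ and viewed, at most 10 in all, crops included, and the job is handed in when it is done.

```bash
mkdir -p pics
cat > h.py <<'E'
import numpy as np, cv2
from cell import sensors, optics, ctrl, nets
def ray(p,u,v):
    f=210/np.tan(np.radians(p["fov_y"])/2)
    T=np.array(p["T"]); d=T[:3,:3]@np.array([(u-p["cx"])/f,(v-p["cy"])/f,1]); return T[:3,3],d
def at(p,u,v,z):
    o,d=ray(p,u,v); return o+d*(z-o[2])/d[2]
def proj(p,P):
    f=210/np.tan(np.radians(p["fov_y"])/2)
    T=np.array(p["T"]); c=(np.atleast_2d(P)-T[:3,3])@T[:3,:3]; return np.c_[c[:,0]/c[:,2]*f+p["cx"],c[:,1]/c[:,2]*f+p["cy"]]
E
python3 - <<'E'
from h import *
for c in("scene","side"):
    im=optics.grab_frame(c); p=optics.camera_params(c); print(c,p["fov_y"],np.round(p["T"],3).tolist())
    cv2.imwrite(f"pics/{c}.png",im[:,:,::-1]); np.save(f"pics/{c}.npy",im)
    for t in("slab_centre","short_slab_centre","fixture","stop"):
        for r in nets.silhouettes(c,t)[:4]:
            m=r["pixels"]; v,u=np.nonzero(m); print(t,round(r["score"],2),r["rect"],m.sum(),at(p,u.mean(),v.mean(),.04).round(3))
print(sensors.get_state())
E
ls
```

```text
scene 43.21270788086175 [[-0.152, 0.705, -0.693, 1.108], [0.988, 0.123, -0.091, 0.116], [0.021, -0.699, -0.715, 0.774], [0.0, 0.0, 0.0, 1.0]]
slab_centre 0.82 [288.5, 219.3, 321.0, 279.8] 1563 [0.495 0.096 0.04 ]
slab_centre 0.7 [341.5, 214.7, 405.9, 258.8] 1556 [0.444 0.219 0.04 ]
slab_centre 0.69 [361.5, 157.9, 423.1, 198.2] 1140 [0.28  0.247 0.04 ]
short_slab_centre 0.65 [420.4, 259.4, 466.9, 298.8] 1289 [0.521 0.339 0.04 ]
fixture 0.75 [86.8, 195.5, 205.8, 312.3] 6441 [ 0.556 -0.186  0.04 ]
stop 0.61 [110.5, 234.0, 144.2, 256.6] 462 [ 0.541 -0.217  0.04 ]
side 44.12110328422641 [[0.934, -0.281, 0.22, 0.215], [-0.357, -0.716, 0.6, -0.536], [-0.011, -0.639, -0.769, 0.815], [0.0, 0.0, 0.0, 1.0]]
slab_centre 0.62 [266.1, 174.9, 330.7, 213.9] 1413 [0.487 0.091 0.04 ]
slab_centre 0.57 [139.4, 161.8, 184.5, 208.3] 1283 [0.239 0.217 0.04 ]
short_slab_centre 0.75 [251.5, 105.9, 286.1, 136.9] 601 [0.516 0.332 0.04 ]
fixture 0.77 [300.0, 267.8, 461.3, 346.3] 8107 [ 0.522 -0.205  0.04 ]
stop 0.69 [406.4, 274.3, 431.5, 316.6] 538 [ 0.587 -0.192  0.04 ]
{'time_s': 0.5, 'joint_pos': array([ 9.97629304e-01,  2.76435843e-01, -2.64456954e-02,  1.26800273e+00,
       -3.42788802e-06,  1.46739403e+00]), 'qvel': array([-4.06372198e-05,  1.90162222e-04,  2.00121766e-03, -3.91803545e-05,
       -2.20518669e-04,  4.06023791e-04]), 'joint_efforts': array([ 5.77225205e-05, -4.44990242e+01,  2.95207465e+01,  3.00331449e-03,
       -6.68381472e-05, -5.43610064e-07]), 'eef_pos': array([0.2829196 , 0.55726915, 0.24826944]), 'orientation': array([-3.14150483e+00, -5.66749199e-06,  2.67182792e+00]), 'ft_force': array([0.50408289, 0.32138866, 0.5733878 ]), 'wrist_torque': array([ 0.03639332, -0.01711927,  0.00103406]), 'gripper_force': 0.0, 'width': 0.08559470565265777}
h.py
pics
```

View pics/scene.png

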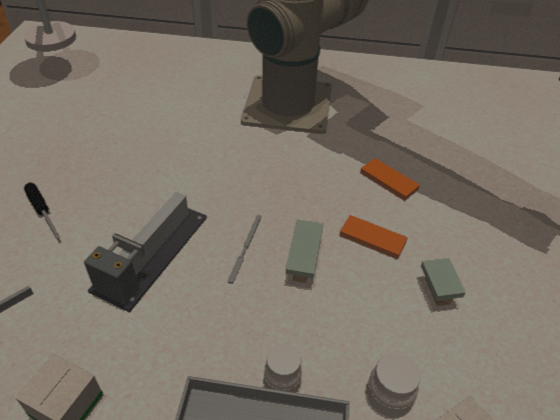

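View pics/side.png

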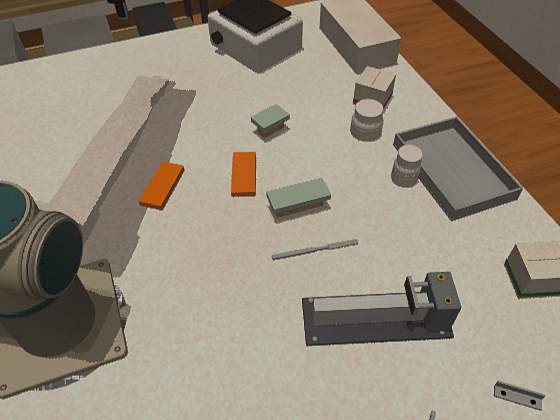

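Scene picture: the candidates are the long green slab (305,249), orange bars (373,236) and (390,178), and the short green slab (442,280). The stand is at (145,250), with its stop end at lower left. I choose (305,249): pale glass and longer than (442,280). The side picture agrees, with the long slab at (298,195) and the stand's stop at right (420,295).

```bash
cat >> h.py <<'E'
from scipy.optimize import minimize
def box(x0,x1,y0,y1,z0,z1): return np.array([[x,y,z] for x in(x0,x1) for y in(y0,y1) for z in(z0,z1)])
SLAB=[box(-.06,.06,-.025,.025,.03,.045)]
FIX=[box(-.095,.155,-.045,.045,0,.008),box(-.08,.11,-.012,.012,.008,.06),box(.11,.15,-.035,.035,.008,.088)]
def render(p,boxes,q,s=4):
    c,si=np.cos(q[2]),np.sin(q[2]); R=np.array([[c,-si,0],[si,c,0],[0,0,1]]); m=np.zeros((420*s,560*s),np.uint8)
    for b in boxes:
        uv=(proj(p,b@R.T+[q[0],q[1],0])+.5)*s
        cv2.fillConvexPoly(m,cv2.convexHull(np.round(uv).astype(np.int32)),1)
    return m
def fit(views,boxes,q0,s=4):
    ms=[(p,cv2.resize(m.astype(np.uint8),None,fx=s,fy=s,interpolation=0)) for p,m in views]
    def cost(q): 
        t=0
        for p,m in ms:
            r=render(p,boxes,q,s); t+=1-(r&m).sum()/max(1,(r|m).sum())
        return t/len(ms)
    best=None
    for k in range(3):
        q0=np.array(q0); S=np.vstack([q0,q0+[.01,0,0],q0+[0,.01,0],q0+[0,0,.12]])
        r=minimize(cost,q0,method="Nelder-Mead",options=dict(initial_simplex=S,xatol=1e-4,fatol=1e-5)); q0=r.x
    return r.x,r.fun
E
python3 - <<'E'
from h import *
print(optics.camera_params("side").keys(), optics.camera_params("wrist")["fov_y"])
V={}
for c in("scene","side"):
    optics.grab_frame(c); p=optics.camera_params(c)
    tgt=np.array([.49,.095,.04])
    s=min((r for r in nets.silhouettes(c,"slab_centre")),key=lambda r:np.linalg.norm(at(p,*np.argwhere(r["pixels"]).mean(0)[::-1],.04)-tgt))
    f=nets.silhouettes(c,"fixture")[0]
    V[c]=(p,s["pixels"],f["pixels"])
# yaw guess from scene mask
p,m,f=V["scene"]
for nm,i,B,q0 in(("slab",1,SLAB,[.49,.095,.1]),("fix",2,FIX,[.52,-.2,-.6])):
    for cams in(["scene"],["side"],["scene","side"]):
        best=min((fit([(V[c][0],V[c][i]) for c in cams],B,q0[:2]+[q0[2]+d]) for d in((0,.5,-.5))),key=lambda r:r[1])
        print(nm,cams,best[0].round(4),np.degrees(best[0][2]).round(1),round(best[1],3))
im=np.load("pics/side.npy"); im2=np.load("pics/scene.npy")
a=cv2.resize(im2[200:310,260:400],None,fx=2.8,fy=2.8); b=cv2.resize(im[150:260,240:380],None,fx=2.8,fy=2.8)
cv2.imwrite("pics/crop1.png",np.hstack([a,b])[:,:,::-1])
E
```

```text
dict_keys(['fov_y', 'cx', 'cy', 'T']) 68.30473328896153
slab ['scene'] [ 0.4886  0.0965 -0.0404] -2.3 0.05
slab ['side'] [ 0.4879  0.094  -0.0492] -2.8 0.055
slab ['scene', 'side'] [ 0.4881  0.0959 -0.0425] -2.4 0.066
fix ['scene'] [ 0.4888 -0.1778 -0.3045] -17.4 0.055
fix ['side'] [ 0.4884 -0.1793 -0.3178] -18.2 0.05
fix ['scene', 'side'] [ 0.4886 -0.1784 -0.3108] -17.8 0.056
```

View pics/crop1.png

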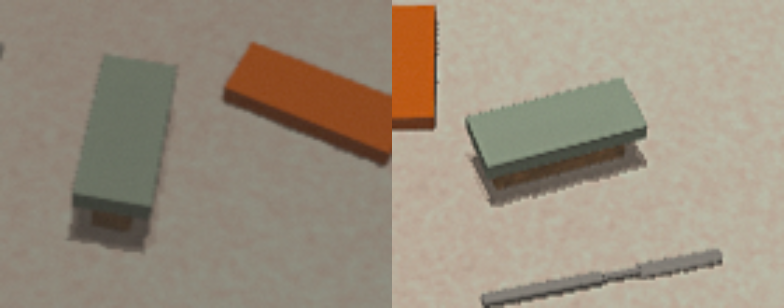

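Crop: the chosen slab is pale green glass on its brown cork pad, separate from the orange bar. Both cameras agree: slab at (0.488, 0.0955), yaw -2.6°; stand at (0.4886, -0.1785), yaw -17.9°. Moving to hover above the slab.

```bash
python3 -m handwheel '[{"x":-2,"y":-1.6,"z":0.5,"yaw":-2},{"x":-5,"y":-4,"z":1,"yaw":-4},{"x":-8,"y":-6.5,"z":2,"yaw":-6},{"x":-11,"y":-9,"z":3,"yaw":-8},{"x":-14,"y":-11.5,"z":4,"yaw":-10},{"x":-17,"y":-14,"z":5,"yaw":-12},{"x":-20,"y":-16.5,"z":6,"yaw":-14},{"x":-23,"y":-19,"z":7,"yaw":-16},{"x":-26,"y":-21.5,"z":8,"yaw":-18},{"x":-29,"y":-24,"z":8.5,"yaw":-20},{"x":-32,"y":-26.5,"z":9,"yaw":-22},{"x":-35,"y":-29,"z":9,"yaw":-23},{"x":-37,"y":-30.5,"z":9,"yaw":-24},{"x":-38.5,"y":-31.5,"z":9,"yaw":-24.3},{"x":-39.2,"y":-31.9,"z":9,"yaw":-24.3},{"x":-39.2,"y":-31.9,"z":9,"yaw":-24.3},{"x":-39.2,"y":-31.9,"z":9,"yaw":-24.3},{"x":-39.2,"y":-31.9,"z":9,"yaw":-24.3}]' -1 80
python3 - <<'E'
from h import *
s=sensors.get_state(); print(s["eef_pos"],s["orientation"])
p=optics.camera_params("wrist"); im=optics.grab_frame("wrist"); cv2.imwrite("pics/w1.png",im[:,:,::-1])
print(np.round(p["T"],3).tolist())
for r in nets.silhouettes("wrist","slab_centre"):
    print(r["score"],r["rect"],r["pixels"].sum())
    if r["pixels"].sum()>3000: print(fit([(p,r["pixels"])],SLAB,[.488,.0955,-.045],2))
print(proj(p,SLAB[0]@np.eye(3)+[.488,.0955,0]).round())
E
```

```text
time_s: 2.3
eef_pos: [0.4874, 0.0963, 0.1582]
orientation: [3.141, -0.001, 3.097]
ft_force: [-0.3, -0.6, -0.7]
width: 0.0855
gripper_force: 0.0
[0.48739148 0.09632359 0.15821584] [ 3.14119260e+00 -7.64395085e-04  3.09702479e+00]
[[0.044, 0.95, 0.309, 0.408], [0.999, -0.043, -0.012, 0.099], [0.002, 0.309, -0.951, 0.286], [0.0, 0.0, 0.0, 1.0]]
0.96 [348.1, 60.1, 507.7, 163.3] 9363
(array([ 0.488 ,  0.0955, -0.045 ]), np.float64(1.0))
0.82 [247.5, 141.0, 315.0, 281.9] 8569
(array([ 0.48839525,  0.09396335, -0.03971512]), np.float64(0.01960390931758904))
[[248. 140.]
 [246. 142.]
 [310. 137.]
 [312. 139.]
 [258. 273.]
 [257. 281.]
 [312. 271.]
 [314. 279.]]
```

View pics/w1.png

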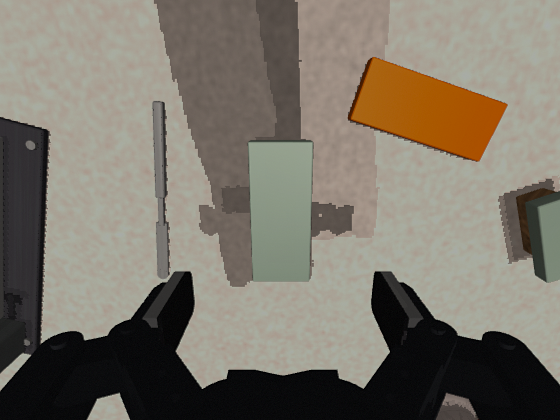

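Wrist view: the long slab at (280,210) lies between the open fingers, with the orange bar at (430,110) and the knife at (160,190) well clear. Descend and grip.

```bash
python3 -m handwheel '[{"x":-0.1,"y":-0.18,"z":1.5,"yaw":-0.2},{"x":-0.1,"y":-0.18,"z":4,"yaw":-0.2},{"x":-0.1,"y":-0.18,"z":6.5,"yaw":-0.2},{"x":-0.1,"y":-0.18,"z":8.5,"yaw":-0.2},{"x":-0.1,"y":-0.18,"z":10,"yaw":-0.2},{"x":-0.1,"y":-0.18,"z":11,"yaw":-0.2},{"x":-0.1,"y":-0.18,"z":12,"yaw":-0.2},{"x":-0.1,"y":-0.18,"z":12.5,"yaw":-0.2},{"x":-0.1,"y":-0.18,"z":12.5,"yaw":-0.2},{"x":-0.1,"y":-0.18,"z":12.5,"yaw":-0.2}]' -1 80
python3 -m handwheel '[{},{},{},{},{},{},{},{},{},{},{},{},{},{},{}]' 1 80
```

```text
time_s: 3.23
eef_pos: [0.4893, 0.0937, 0.0336]
orientation: [3.142, 0.0, 3.1]
ft_force: [-1.0, -0.6, 0.2]
width: 0.0855
gripper_force: 0.0invalid input at $[0]: expected keys x, y, z, yaw
```

```bash
python3 -m handwheel '[{"z":0},{"z":0},{"z":0},{"z":0},{"z":0},{"z":0},{"z":0},{"z":0},{"z":0},{"z":0},{"z":0},{"z":0}]' 1 80
```

```text
invalid input at $[0]: expected keys x, y, z, yaw
```

```bash
python3 -m handwheel '[{"x":0,"y":0,"z":0,"yaw":0},{"x":0,"y":0,"z":0,"yaw":0},{"x":0,"y":0,"z":0,"yaw":0},{"x":0,"y":0,"z":0,"yaw":0},{"x":0,"y":0,"z":0,"yaw":0},{"x":0,"y":0,"z":0,"yaw":0},{"x":0,"y":0,"z":0,"yaw":0},{"x":0,"y":0,"z":0,"yaw":0},{"x":0,"y":0,"z":0,"yaw":0},{"x":0,"y":0,"z":0,"yaw":0},{"x":0,"y":0,"z":0,"yaw":0},{"x":0,"y":0,"z":0,"yaw":0}]' 1 80
```

```text
time_s: 4.23
eef_pos: [0.4901, 0.0937, 0.0345]
orientation: [3.141, 0.002, 3.099]
ft_force: [-0.6, 0.4, 5.7]
width: 0.0486
gripper_force: 83.7
```

Gripped (48.6 mm, 84 N). Lift 11 cm.

```bash
python3 -m handwheel '[{"x":0,"y":0,"z":-0.3,"yaw":0},{"x":0,"y":0,"z":-0.8,"yaw":0},{"x":0,"y":0,"z":-1.5,"yaw":0},{"x":0,"y":0,"z":-2.5,"yaw":0},{"x":0,"y":0,"z":-4,"yaw":0},{"x":0,"y":0,"z":-5.5,"yaw":0},{"x":0,"y":0,"z":-7,"yaw":0},{"x":0,"y":0,"z":-8.5,"yaw":0},{"x":0,"y":0,"z":-10,"yaw":0},{"x":0,"y":0,"z":-10.7,"yaw":0},{"x":0,"y":0,"z":-11,"yaw":0},{"x":0,"y":0,"z":-11,"yaw":0}]'
python3 - <<'E'
from h import *
p=optics.camera_params("wrist"); im=optics.grab_frame("wrist"); cv2.imwrite("pics/w2.png",im[:,:,::-1])
s=sensors.get_state(); e=s["eef_pos"]; print(e,s["orientation"],s["ft_force"])
B=[b-[0,0,.0375] for b in SLAB]
for c in("scene","side"):
    optics.grab_frame(c);pc=optics.camera_params(c)
    for t in("slab_centre","fixture"):
        for r in nets.silhouettes(c,t)[:3]: print(c,t,round(r["score"],2),r["rect"])
for r in nets.silhouettes("wrist","slab_centre")[:3]: print("wrist",round(r["score"],2),r["rect"])
E
```

```text
time_s: 5.23
eef_pos: [0.4894, 0.0935, 0.1442]
orientation: [3.141, 0.002, 3.099]
ft_force: [-0.9, 0.3, -2.7]
width: 0.049
gripper_force: 83.0
[0.4888067  0.09351771 0.14325691] [-3.14157820e+00 -2.64664913e-05  3.09937230e+00] [ 0.17886663 -1.12579321 -2.49042438]
scene slab_centre 0.9 [289.0, 185.7, 324.3, 237.1]
scene slab_centre 0.87 [342.9, 217.2, 404.6, 258.1]
scene slab_centre 0.85 [362.6, 158.9, 420.8, 200.7]
scene fixture 0.97 [85.8, 194.2, 208.8, 310.6]
side slab_centre 0.94 [137.0, 160.6, 182.0, 207.1]
side slab_centre 0.86 [263.3, 136.3, 339.1, 177.2]
side slab_centre 0.59 [230.7, 152.1, 256.0, 198.0]
side fixture 0.59 [299.6, 272.2, 461.9, 346.2]
side fixture 0.34 [405.0, 276.8, 431.3, 315.7]
wrist 0.9 [356.4, 50.9, 521.6, 161.6]
wrist 0.81 [218.0, 159.6, 351.2, 377.5]
```

View pics/w2.png

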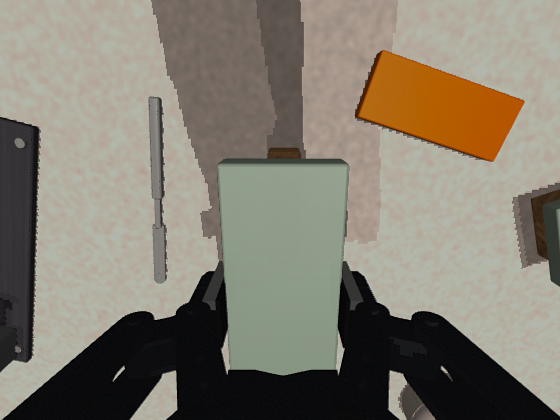

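Slab is held level and centred, rectangle (218–350,160–377). Move beside the stand, aligned with it, so the wrist camera can see it.

```bash
python3 -m handwheel '[{"x":-0.1,"y":-0.5,"z":-0.2,"yaw":0.5},{"x":-0.2,"y":-1.5,"z":-0.5,"yaw":1.5},{"x":-0.5,"y":-3,"z":-1,"yaw":3},{"x":-0.8,"y":-5,"z":-1,"yaw":5},{"x":-1.1,"y":-7,"z":-1,"yaw":7},{"x":-1.4,"y":-9,"z":-1,"yaw":9},{"x":-1.8,"y":-11,"z":-1,"yaw":11},{"x":-2.1,"y":-13,"z":-1,"yaw":12.5},{"x":-2.4,"y":-14.8,"z":-1,"yaw":14},{"x":-2.6,"y":-16.2,"z":-1,"yaw":15},{"x":-2.8,"y":-17,"z":-1,"yaw":15.5},{"x":-2.8,"y":-17.3,"z":-1,"yaw":15.5},{"x":-2.8,"y":-17.3,"z":-1,"yaw":15.5},{"x":-2.8,"y":-17.3,"z":-1,"yaw":15.5}]'
cat > m.py <<'E'
from h import *
p=optics.camera_params("wrist"); im=optics.grab_frame("wrist"); cv2.imwrite("pics/w3.png",im[:,:,::-1])
s=sensors.get_state(); print(s["eef_pos"],s["orientation"])
for r in nets.silhouettes("wrist","fixture")[:2]:
    print(round(r["score"],2),r["rect"])
q=np.array([.4886,-.1785,-.312])
c,si=np.cos(q[2]),np.sin(q[2]); R=np.array([[c,-si,0],[si,c,0],[0,0,1]])
o=im.copy()
for b in FIX:
    uv=proj(p,b@R.T+[q[0],q[1],0]); h=np.round(cv2.convexHull(uv.astype(np.float32))).astype(np.int32); cv2.polylines(o,[h],True,(255,0,0),1)
top=np.array([[-.08,-.012,.06],[.11,-.012,.06],[.11,.012,.06],[-.08,.012,.06]])@R.T+[q[0],q[1],0]
cv2.polylines(o,[np.round(proj(p,top)).astype(np.int32)],True,(255,255,0),1)
cv2.imwrite("pics/w3o.png",o[:,:,::-1])
E
python3 m.py
```

```text
time_s: 6.8
eef_pos: [0.5094, -0.0802, 0.1533]
orientation: [3.141, -0.0, 2.829]
ft_force: [0.6, 0.1, -3.1]
width: 0.0487
gripper_force: 83.0
[ 0.50932442 -0.07993188  0.15322858] [ 3.14119466e+00 -6.15225618e-04  2.82943368e+00]
0.94 [109.5, 106.3, 227.3, 420.0]
```

View pics/w3o.png

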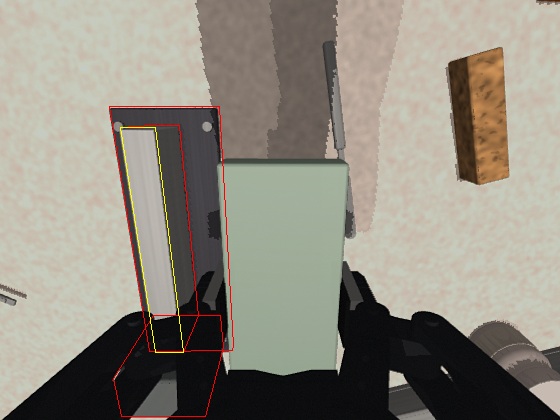

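The overlay of the estimated stand pose fits the beam (white strip 121–183) and the base plate closely. I'll measure the lateral residual at sub-pixel level.

Run:
```python
from h import *
s=sensors.get_state(); p=optics.camera_params("wrist"); im=optics.grab_frame("wrist")
g=cv2.GaussianBlur(cv2.cvtColor(im,cv2.COLOR_RGB2GRAY).astype(float),(5,5),1)
q=np.array([.4886,-.1785,-.312]); X=np.array([np.cos(q[2]),np.sin(q[2])]);Y=np.array([-X[1],X[0]])
def edge(y,z,sgn,x0,x1):
    out=[]
    for x in np.linspace(x0,x1,40):
        u,v=proj(p,np.r_[q[:2]+x*X+y*Y,z])[0]; r=int(round(v)); us=np.arange(int(u)-9,int(u)+10)
        d=sgn*np.gradient(g[r])[us]; k=d.argmax()
        if d[k]<5 or k in(0,18): continue
        a,b,c=d[k-1],d[k],d[k+1]; uu=us[k]+.5*(a-c)/(a-2*b+c)
        P=at(p,uu,r,z)[:2]-q[:2]; out.append((P@X,P@Y))
    o=np.array(out); 
    if len(o)<5: print("few",y,z);return
    f=np.polyfit(o[:,0],o[:,1],1); res=o[:,1]-np.polyval(f,o[:,0]); ok=abs(res)<2*np.median(abs(res))+1e-4
    f=np.polyfit(o[ok,0],o[ok,1],1); print(y,z,len(o),"slope deg",np.degrees(f[0]).round(2),"lateral at x=0 mm",(1e3*f[1]).round(2))
edge(-.012,.06,1,-.075,.03);edge(.012,.06,-1,-.075,.03)
edge(.045,.008,1,-.09,-.065);edge(-.045,.008,-1,-.09,.0)
# held slab edges, relative to TCP in tool axes (z about TCP+3 mm+7.5)
yaw=s["orientation"][2]; tx=np.array([np.cos(yaw),np.sin(yaw)]); ty=np.array([tx[1],-tx[0]])
for z in(s["eef_pos"][2]+.003+.0075,):
  for sd,(ua,ub) in(("L",(214,240)),("R",(330,356))):
    o=[]
    for r in range(180,255,3):
        d=abs(np.gradient(g[r]))[ua:ub]; P=at(p,ua+d.argmax(),r,z)[:2]-s["eef_pos"][:2]; o.append((P@tx,P@ty))
    o=np.array(o); f=np.polyfit(o[:,0],o[:,1],1); print(sd,"deg",np.degrees(f[0]).round(2),"mm",(1e3*f[1]).round(2))
  P=at(p,283,163,z)[:2]-s["eef_pos"][:2]; print("rear end tool x mm",1e3*P@tx)
```

```text
-0.012 0.06 40 slope deg 0.01 lateral at x=0 mm -13.2
0.012 0.06 40 slope deg 0.01 lateral at x=0 mm 10.35
0.045 0.008 40 slope deg 0.37 lateral at x=0 mm 45.73
-0.045 0.008 40 slope deg 0.06 lateral at x=0 mm -45.67
L deg 0.11 mm -25.62
R deg 0.06 mm 25.0
rear end tool x mm 61.066048925042
```

```bash
python3 -m handwheel '[{"x":0,"y":-0.3,"z":0,"yaw":0},{"x":0,"y":-1,"z":0,"yaw":0},{"x":0,"y":-2.2,"z":0,"yaw":0},{"x":0,"y":-3.7,"z":0,"yaw":0},{"x":0,"y":-5.2,"z":0.3,"yaw":0},{"x":0,"y":-6.7,"z":0.8,"yaw":0},{"x":0,"y":-8.2,"z":1.5,"yaw":0},{"x":0,"y":-9.3,"z":2.3,"yaw":0},{"x":0,"y":-9.9,"z":3.2,"yaw":0},{"x":0,"y":-10.1,"z":4,"yaw":0},{"x":0,"y":-10.1,"z":4.3,"yaw":0},{"x":0,"y":-10.1,"z":4.3,"yaw":0},{"x":0,"y":-10.1,"z":4.3,"yaw":0}]'
python3 - <<'E'
from h import *
s=sensors.get_state(); p=optics.camera_params("wrist"); im=optics.grab_frame("wrist")
q=np.array([.4886,-.1785,-.312]); X=np.array([np.cos(q[2]),np.sin(q[2])]);Y=np.array([-X[1],X[0]])
d=s["eef_pos"][:2]-q[:2]; print(d@X,d@Y,s["eef_pos"],s["orientation"])
c=im[60:230,150:420]; cv2.imwrite("pics/w4.png",cv2.resize(c,None,fx=2.9,fy=2.9,interpolation=2)[:,:,::-1])
g=cv2.GaussianBlur(cv2.cvtColor(im,cv2.COLOR_RGB2GRAY).astype(float),(5,5),1)
for x,y,z in[(-.076,-.012,.06),(-.076,.012,.06),(-.09,-.045,.008),(-.09,.045,.008)]:
    u,v=proj(p,np.r_[q[:2]+x*X+y*Y,z])[0]
    for dv in(-2,0,2):
        r=int(round(v))+dv; us=np.arange(int(u)-9,int(u)+10); k=abs(np.gradient(g[r])[us]).argmax()
        print((x,y),"pred",round(u,1),r,"meas",us[k],"lat mm",(1e3*((at(p,us[k],r,z)[:2]-q[:2])@Y)).round(2))
E
```

```text
time_s: 8.03
eef_pos: [0.4785, -0.176, 0.11]
orientation: [3.141, -0.001, 2.83]
ft_force: [0.2, 0.5, -3.4]
width: 0.0489
gripper_force: 83.1
-0.010415042944030926 -0.0007014388833172061 [ 0.47847246 -0.17597054  0.10996519] [ 3.14117638e+00 -8.79213071e-04  2.82962550e+00]
(-0.076, -0.012) pred 263.4 136 meas 262 lat mm -12.75
(-0.076, -0.012) pred 263.4 138 meas 262 lat mm -12.77
(-0.076, -0.012) pred 263.4 140 meas 262 lat mm -12.79
(-0.076, 0.012) pred 306.4 136 meas 305 lat mm 11.22
(-0.076, 0.012) pred 306.4 138 meas 305 lat mm 11.24
(-0.076, 0.012) pred 306.4 140 meas 305 lat mm 11.27
(-0.09, -0.045) pred 220.3 110 meas 219 lat mm -45.84
(-0.09, -0.045) pred 220.3 112 meas 219 lat mm -45.93
(-0.09, -0.045) pred 220.3 114 meas 219 lat mm -46.01
(-0.09, 0.045) pred 348.1 110 meas 347 lat mm 44.14
(-0.09, 0.045) pred 348.1 112 meas 347 lat mm 44.23
(-0.09, 0.045) pred 348.1 114 meas 347 lat mm 44.31
```

View pics/w4.png

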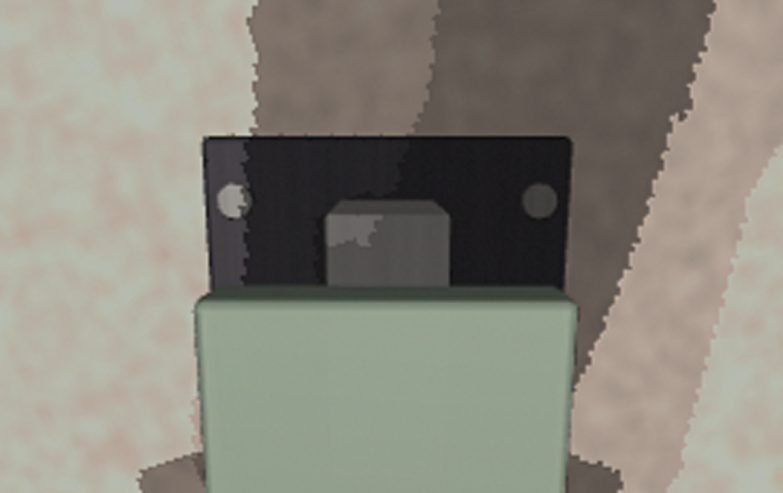

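The slab sits centred over the beam: beam at crop columns 327–450, slab 200–572, measured lateral offset about 0.1 mm. Lower to just above contact.

```bash
python3 -m handwheel '[{"x":0,"y":0,"z":0.5,"yaw":0},{"x":0,"y":0,"z":1.3,"yaw":0},{"x":0,"y":0,"z":2.2,"yaw":0},{"x":0,"y":0,"z":3,"yaw":0},{"x":0,"y":0,"z":3.6,"yaw":0},{"x":0,"y":0,"z":4.0,"yaw":0},{"x":0,"y":0,"z":4.2,"yaw":0},{"x":0,"y":0,"z":4.2,"yaw":0},{"x":0,"y":0,"z":4.2,"yaw":0}]'
python3 -m handwheel '[{"x":0,"y":0,"z":0.05,"yaw":0},{"x":0,"y":0,"z":0.1,"yaw":0},{"x":0,"y":0,"z":0.1,"yaw":0},{"x":0,"y":0,"z":0.1,"yaw":0}]'
python3 -m handwheel '[{"x":0,"y":0,"z":0.05,"yaw":0},{"x":0,"y":0,"z":0.1,"yaw":0},{"x":0,"y":0,"z":0.1,"yaw":0},{"x":0,"y":0,"z":0.1,"yaw":0}]'
```

```text
time_s: 8.83
eef_pos: [0.4787, -0.1767, 0.0683]
orientation: [-3.142, 0.0, 2.829]
ft_force: [0.2, 0.5, -3.4]
width: 0.0484
gripper_force: 83.1
time_s: 9.17
eef_pos: [0.4787, -0.1767, 0.0676]
orientation: [-3.141, 0.0, 2.829]
ft_force: [0.1, -0.9, -3.0]
width: 0.0488
gripper_force: 83.1
time_s: 9.5
eef_pos: [0.4785, -0.1766, 0.0663]
orientation: [3.142, -0.0, 2.829]
ft_force: [0.4, 0.1, -2.5]
width: 0.0486
gripper_force: 83.1
```

```bash
for i in 1; do python3 -m handwheel '[{"x":0,"y":0,"z":0.05,"yaw":0},{"x":0,"y":0,"z":0.05,"yaw":0},{"x":0,"y":0,"z":0.05,"yaw":0}]'; done
python3 -m handwheel '[{"x":0,"y":0,"z":0.05,"yaw":0},{"x":0,"y":0,"z":0.05,"yaw":0},{"x":0,"y":0,"z":0.05,"yaw":0}]'
python3 -m handwheel '[{"x":0,"y":0,"z":0.05,"yaw":0},{"x":0,"y":0,"z":0.05,"yaw":0},{"x":0,"y":0,"z":0.05,"yaw":0}]'
```

```text
time_s: 9.75
eef_pos: [0.4785, -0.1766, 0.0658]
orientation: [3.142, -0.0, 2.829]
ft_force: [-0.8, 0.1, -2.9]
width: 0.0487
gripper_force: 83.1
time_s: 10.0
eef_pos: [0.4786, -0.1766, 0.0653]
orientation: [-3.142, -0.0, 2.829]
ft_force: [0.2, -0.8, -2.7]
width: 0.0484
gripper_force: 83.1
time_s: 10.25
eef_pos: [0.4785, -0.1766, 0.0648]
orientation: [3.142, -0.0, 2.829]
ft_force: [-0.2, 0.4, -3.5]
width: 0.0486
gripper_force: 83.1
```

```bash
python3 -m handwheel '[{"x":0,"y":0,"z":0.05,"yaw":0},{"x":0,"y":0,"z":0.05,"yaw":0},{"x":0,"y":0,"z":0.05,"yaw":0}]'
python3 -m handwheel '[{"x":0,"y":0,"z":0.03,"yaw":0},{"x":0,"y":0,"z":0.03,"yaw":0},{"x":0,"y":0,"z":0.03,"yaw":0}]'
python3 -m handwheel '[{"x":0,"y":0,"z":0.03,"yaw":0},{"x":0,"y":0,"z":0.03,"yaw":0},{"x":0,"y":0,"z":0.03,"yaw":0}]'
```

```text
time_s: 10.5
eef_pos: [0.4786, -0.1766, 0.0645]
orientation: [-3.142, 0.0, 2.829]
ft_force: [-0.1, 0.7, -0.5]
width: 0.0489
gripper_force: 83.3
time_s: 10.75
eef_pos: [0.4787, -0.1766, 0.0645]
orientation: [-3.141, 0.0, 2.829]
ft_force: [-2.4, 1.5, 3.9]
width: 0.0488
gripper_force: 83.9
time_s: 11.0
eef_pos: [0.4787, -0.1766, 0.0645]
orientation: [-3.141, 0.0, 2.829]
ft_force: [-3.2, 2.2, 7.1]
width: 0.0489
gripper_force: 84.4
```

Seated at TCP z = 64.5 mm. Ease the down-force, trim 0.5 mm sideways, settle, then start the slide.

```bash
python3 -m handwheel '[{"x":0,"y":0.05,"z":-0.03,"yaw":0},{"x":0,"y":0.05,"z":-0.03,"yaw":0},{"x":0,"y":0.05,"z":-0.03,"yaw":0},{"x":0,"y":0.05,"z":-0.03,"yaw":0},{"x":0,"y":0.05,"z":-0.03,"yaw":0},{"x":0,"y":0.05,"z":-0.03,"yaw":0}]'
python3 -m handwheel '[{"x":-0.1,"y":0,"z":0,"yaw":0},{"x":-0.2,"y":0,"z":0,"yaw":0},{"x":-0.4,"y":0,"z":0,"yaw":0},{"x":-0.6,"y":0,"z":0,"yaw":0},{"x":-0.8,"y":0,"z":0,"yaw":0},{"x":-1,"y":0,"z":0,"yaw":0},{"x":-1.2,"y":0,"z":0,"yaw":0},{"x":-1.4,"y":0,"z":0,"yaw":0},{"x":-1.6,"y":0,"z":0,"yaw":0},{"x":-1.8,"y":0,"z":0,"yaw":0},{"x":-1.9,"y":0,"z":0,"yaw":0},{"x":-2,"y":0,"z":0,"yaw":0},{"x":-2,"y":0,"z":0,"yaw":0},{"x":-2,"y":0,"z":0,"yaw":0}]'
python3 - <<'E'
from h import *
q=np.array([.4886,-.1785,-.312]); X=np.array([np.cos(q[2]),np.sin(q[2])]);Y=np.array([-X[1],X[0]])
s=sensors.get_state(); p=optics.camera_params("wrist"); im=optics.grab_frame("wrist"); cv2.imwrite("pics/w5.png",im[:,:,::-1])
d=s["eef_pos"][:2]-q[:2]; print(d@X,d@Y,s["ft_force"][:2]@X,s["ft_force"][:2]@Y,s["wrist_torque"])
g=cv2.GaussianBlur(cv2.cvtColor(im,cv2.COLOR_RGB2GRAY).astype(float),(5,5),1)
for y,z,x0,x1 in[(-.012,.06,-.077,-.055),(.012,.06,-.077,-.055),(-.025,.075,-.045,-.02),(.025,.075,-.045,-.02)]:
    o=[]
    for x in np.linspace(x0,x1,12):
        u,v=proj(p,np.r_[q[:2]+x*X+(y-.0008)*Y,z])[0]; r=int(round(v)); us=np.arange(int(u)-8,int(u)+9); dd=abs(np.gradient(g[r])[us]); k=dd[1:-1].argmax()+1
        a,b,c=dd[k-1:k+2]; P=at(p,us[k]+.5*(a-c)/(a-2*b+c),r,z)[:2]-q[:2]; o.append((P@X,P@Y))
    o=np.array(o); f=np.polyfit(o[:,0],o[:,1],1); print(y,z,"median lat mm",(1e3*np.median(o[:,1])).round(2),"deg",np.degrees(f[0]).round(2))
E
```

```text
time_s: 11.5
eef_pos: [0.4787, -0.1766, 0.0645]
orientation: [-3.14, 0.0, 2.829]
ft_force: [-2.8, -0.2, 5.2]
width: 0.0484
gripper_force: 84.0
time_s: 12.67
eef_pos: [0.4956, -0.1815, 0.0645]
orientation: [-3.141, -0.004, 2.829]
ft_force: [-8.8, 2.3, 12.6]
width: 0.0484
gripper_force: 84.8
0.0076201270623898875 -0.0006769818612967285 -9.051400332157424 -0.4842498282874153 [ 0.33587024  1.54230107 -0.03907356]
-0.012 0.06 median lat mm -12.94 deg 0.01
0.012 0.06 median lat mm 11.0 deg -0.01
-0.025 0.075 median lat mm -26.16 deg -0.39
0.025 0.075 median lat mm 23.55 deg -0.14
```

Slab is 0.3 mm off the beam centreline, but drag is high: down-force has grown to 12.6 N. Ease up.

```bash
python3 -m handwheel '[{"x":0,"y":0,"z":-0.03,"yaw":0},{"x":0,"y":0,"z":-0.06,"yaw":0},{"x":0,"y":0,"z":-0.06,"yaw":0},{"x":0,"y":0,"z":-0.06,"yaw":0}]'
python3 - <<'E'
from h import *
q=np.array([.4886,-.1785,-.312]); X=np.array([np.cos(q[2]),np.sin(q[2])])
s=sensors.get_state();print((s["eef_pos"][:2]-q[:2])@X,s["ft_force"][:2]@X,s["ft_force"][2],s["eef_pos"][2],s["orientation"])
E
```

```text
time_s: 13.05
eef_pos: [0.4971, -0.1819, 0.0645]
orientation: [3.141, -0.002, 2.829]
ft_force: [-4.3, 2.2, 4.5]
width: 0.0487
gripper_force: 84.0
0.009097728663969988 -4.76189315516946 4.475276988552672 0.06449066296392977 [ 3.14131519e+00 -1.55187024e-03  2.82879234e+00]
```

```bash
python3 -m handwheel '[{"x":0,"y":0,"z":-0.02,"yaw":0},{"x":-0.1,"y":0,"z":-0.03,"yaw":0},{"x":-0.2,"y":0,"z":-0.03,"yaw":0},{"x":-0.3,"y":0,"z":-0.03,"yaw":0},{"x":-0.3,"y":0,"z":-0.03,"yaw":0},{"x":-0.3,"y":0,"z":-0.03,"yaw":0}]'
cat > r.py <<'E'
from h import *
q=np.array([.4886,-.1785,-.312]); X=np.array([np.cos(q[2]),np.sin(q[2])]);Y=np.array([-X[1],X[0]])
s=sensors.get_state();d=s["eef_pos"][:2]-q[:2];print("RR x %.2f y %.2f mm fx %.2f fy %.2f"%(1e3*d@X,1e3*d@Y,s["ft_force"][:2]@X,s["ft_force"][:2]@Y),s["wrist_torque"].round(2))
E
python3 r.py
python3 -m handwheel '[{"x":-0.1,"y":0,"z":0,"yaw":0},{"x":-0.15,"y":0,"z":0,"yaw":0},{"x":-0.2,"y":0,"z":0,"yaw":0},{"x":-0.2,"y":0,"z":0,"yaw":0},{"x":-0.2,"y":0,"z":0,"yaw":0}]'
python3 r.py
```

```text
time_s: 13.55
eef_pos: [0.501, -0.1833, 0.0646]
orientation: [3.141, 0.0, 2.829]
ft_force: [0.6, -1.3, -2.2]
width: 0.049
gripper_force: 83.2
RR x 13.30 y -0.76 mm fx 0.95 fy -1.11 [-0.    0.01 -0.02]
time_s: 13.97
eef_pos: [0.5026, -0.1838, 0.0649]
orientation: [-3.142, 0.0, 2.829]
ft_force: [-0.7, -0.4, -2.6]
width: 0.0487
gripper_force: 83.2
RR x 14.97 y -0.78 mm fx -0.56 fy -0.56 [-0.04  0.01  0.01]
```

The slab is barely unloaded (about 0.3 mm up). Reseat it lightly and creep to the stop.

```bash
python3 -m handwheel '[{"x":0,"y":0,"z":0.04,"yaw":0},{"x":0,"y":0,"z":0.04,"yaw":0},{"x":0,"y":0,"z":0.04,"yaw":0}]'
python3 r.py
python3 -m handwheel '[{"x":-0.1,"y":0,"z":0,"yaw":0},{"x":-0.2,"y":0,"z":0,"yaw":0},{"x":-0.2,"y":0,"z":0,"yaw":0},{"x":-0.2,"y":0,"z":0,"yaw":0}]'
python3 r.py
python3 -m handwheel '[{"x":-0.1,"y":0,"z":0,"yaw":0},{"x":-0.2,"y":0,"z":0,"yaw":0},{"x":-0.2,"y":0,"z":0,"yaw":0},{"x":-0.2,"y":0,"z":0,"yaw":0}]'
python3 r.py
```

```text
time_s: 14.22
eef_pos: [0.5026, -0.1838, 0.0646]
orientation: [-3.142, 0.0, 2.829]
ft_force: [0.4, -0.1, -3.6]
width: 0.0486
gripper_force: 83.2
RR x 14.94 y -0.78 mm fx 0.39 fy 0.02 [-0.03 -0.09  0.04]
time_s: 14.55
eef_pos: [0.5047, -0.1845, 0.0646]
orientation: [-3.142, 0.0, 2.829]
ft_force: [-0.0, 0.6, -1.5]
width: 0.0487
gripper_force: 83.2
RR x 17.16 y -0.78 mm fx -0.21 fy 0.55 [ 0.02 -0.17  0.03]
time_s: 14.88
eef_pos: [0.506, -0.1849, 0.0645]
orientation: [-3.142, -0.001, 2.829]
ft_force: [-1.3, 0.2, 0.5]
width: 0.0488
gripper_force: 83.3
RR x 18.57 y -0.77 mm fx -1.32 fy -0.26 [0.07 0.36 0.01]
```

Contact is at about TCP x = 17 mm. Push on in steps, easing z.

```bash
python3 -m handwheel '[{"x":-0.1,"y":0,"z":-0.01,"yaw":0},{"x":-0.2,"y":0,"z":-0.01,"yaw":0},{"x":-0.3,"y":0,"z":-0.02,"yaw":0},{"x":-0.4,"y":0,"z":-0.02,"yaw":0},{"x":-0.4,"y":0,"z":-0.02,"yaw":0},{"x":-0.4,"y":0,"z":-0.02,"yaw":0}]'
python3 r.py
python3 -m handwheel '[{"x":-0.1,"y":0,"z":-0.01,"yaw":0},{"x":-0.2,"y":0,"z":-0.01,"yaw":0},{"x":-0.3,"y":0,"z":-0.02,"yaw":0},{"x":-0.4,"y":0,"z":-0.02,"yaw":0},{"x":-0.4,"y":0,"z":-0.02,"yaw":0},{"x":-0.4,"y":0,"z":-0.02,"yaw":0}]'
python3 r.py
```

```text
time_s: 15.38
eef_pos: [0.509, -0.1859, 0.0645]
orientation: [-3.141, -0.003, 2.829]
ft_force: [-5.3, 0.6, 1.4]
width: 0.0486
gripper_force: 83.7
RR x 21.71 y -0.76 mm fx -5.22 fy -1.09 [0.18 0.99 0.03]
time_s: 15.88
eef_pos: [0.5114, -0.1866, 0.0645]
orientation: [-3.141, -0.005, 2.829]
ft_force: [-8.9, 2.5, 4.0]
width: 0.0488
gripper_force: 83.9
RR x 24.21 y -0.75 mm fx -9.24 fy -0.32 [0.29 1.47 0.03]
```

```bash
python3 -m handwheel '[{"x":0,"y":0,"z":-0.03,"yaw":0},{"x":-0.1,"y":0,"z":-0.04,"yaw":0},{"x":-0.2,"y":0,"z":-0.05,"yaw":0},{"x":-0.3,"y":0,"z":-0.05,"yaw":0},{"x":-0.4,"y":0,"z":-0.06,"yaw":0},{"x":-0.5,"y":0,"z":-0.06,"yaw":0},{"x":-0.5,"y":0,"z":-0.06,"yaw":0},{"x":-0.5,"y":0,"z":-0.06,"yaw":0}]'
python3 - <<'E'
exec(open("r.py").read())
im=optics.grab_frame("side"); p=optics.camera_params("side"); cv2.imwrite("pics/s2.png",cv2.resize(im[230:350,290:470],None,fx=4,fy=4,interpolation=2)[:,:,::-1]); np.save("pics/s2.npy",im)
a=nets.silhouettes("side","stop"); [print(r["score"],r["rect"]) for r in a[:2]]
for st in(0,.0125,.025): print(st,proj(p,np.c_[np.array([[.075+st,-.03],[.075+st,.03]])@np.array([X,Y])+q[:2],[.087,.087]]).round(1).tolist())
E
```

```text
time_s: 16.55
eef_pos: [0.5146, -0.1877, 0.0645]
orientation: [-3.141, -0.009, 2.829]
ft_force: [-11.9, 3.0, 4.5]
width: 0.0486
gripper_force: 84.0
RR x 27.54 y -0.75 mm fx -12.23 fy -0.81 [0.35 1.87 0.03]
0.78 [412.3, 274.7, 433.8, 316.3]
0 [[413.3, 306.9], [405.4, 274.7]]
0.0125 [[421.2, 306.5], [412.9, 274.3]]
0.025 [[429.0, 306.1], [420.4, 274.0]]
```

View pics/s2.png

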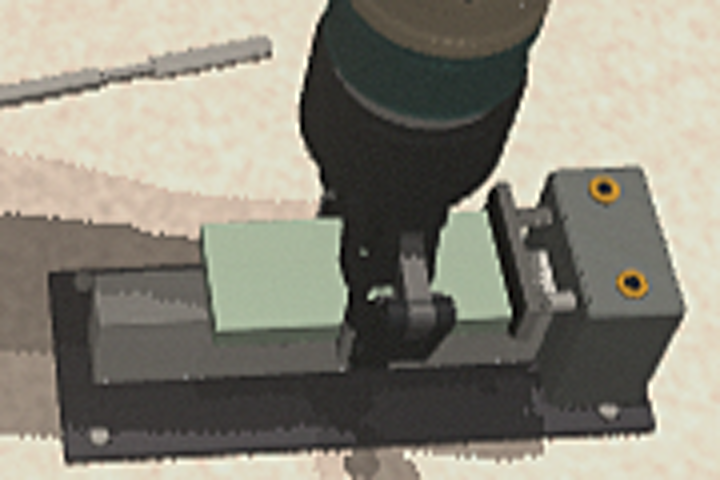

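The slab is flat and square against the dark stop plate (crop 500–520), with a visible gap to the housing. The stop is roughly 9.6–11 mm in by both picture and force. Ease z and push a little more.

```bash
python3 -m handwheel '[{"x":0,"y":0,"z":-0.03,"yaw":0},{"x":-0.05,"y":0,"z":-0.05,"yaw":0},{"x":-0.1,"y":0,"z":-0.05,"yaw":0},{"x":-0.1,"y":0,"z":-0.05,"yaw":0},{"x":-0.1,"y":0,"z":-0.05,"yaw":0},{"x":-0.1,"y":0,"z":-0.05,"yaw":0}]'
python3 - <<'E'
exec(open("r.py").read())
for c in("side","scene"):
    im0=np.load(f"pics/{c}.npy"); im=optics.grab_frame(c); p=optics.camera_params(c); np.save(f"pics/{c}_b.npy",im)
    a=nets.silhouettes(c,"stop"); [print(c,round(r["score"],2),np.round(r["rect"],1)) for r in a[:1]]
    # pixel direction of stop travel; sample strips of both images along it across the plate's top edge, z=.087
    for y in(-.029,-.026,.0,.026,.029) if c=="side" else (-.027,0,.027):
        t=np.arange(-.012,.030,.0005); P=np.c_[np.outer(.075+t,X)+y*Y+q[:2],np.full(len(t),.0865)]; uv=proj(p,P).astype(np.float32)
        row=[cv2.remap(cv2.cvtColor(i,cv2.COLOR_RGB2GRAY),uv[:,0],uv[:,1],1).ravel()[::3] for i in(im0,im)]
        print(c,y); print(*row[0]); print(*row[1])
E
```

```text
time_s: 17.15
eef_pos: [0.5156, -0.188, 0.0646]
orientation: [-3.141, -0.009, 2.829]
ft_force: [-9.6, 1.2, 1.4]
width: 0.0485
gripper_force: 83.6
RR x 28.62 y -0.75 mm fx -9.47 fy -1.81 [0.28 1.61 0.03]
side 0.71 [414.5 274.7 431.7 315.4]
side -0.029
71 77 78 64 40 26 29 28 26 31 83 131 129 129 104 106 109 109 110 110 110 109 108 111 109 110 110 111
185 177 175 175 175 174 174 177 175 177 177 178 192 97 33 24 28 55 90 104 102 99 92 105 141 140 136 136
side -0.026
156 158 162 131 32 23 29 28 28 32 93 131 128 124 122 128 128 126 128 126 125 126 122 125 128 130 130 130
182 175 174 172 174 176 177 175 175 175 175 178 180 115 21 24 31 47 104 103 99 93 90 92 111 150 166 164
side 0.0
180 180 184 152 70 23 33 34 31 35 68 132 127 125 148 171 175 173 177 166 106 32 43 48 45 45 47 49
177 176 175 175 175 175 174 173 175 175 174 175 186 107 37 24 30 57 94 106 103 88 45 50 51 53 56 58
side 0.026
180 179 178 175 174 172 175 184 134 74 100 125 123 127 149 181 178 177 175 176 177 177 177 176 176 178 183 184
37 36 34 34 38 37 36 30 33 27 20 38 92 166 223 219 109 54 86 88 84 146 212 222 215 217 221 223
[... 202 characters left out ...]
18 213 215 218 220
scene 0.86 [107.9 236.4 141.2 258.8]
scene -0.027
136 137 137 136 136 136 137 137 131 112 103 105 109 109 105 118 131 140 138 136 134 136 135 137 135 134 135 135
153 154 153 151 152 153 153 154 155 153 154 153 152 152 154 155 151 125 96 89 88 95 121 141 151 153 153 153
scene 0
134 135 138 138 137 136 135 135 120 90 72 90 101 92 74 54 49 49 50 52 52 50 51 78 114 134 137 135
123 122 121 120 121 122 122 122 122 121 123 122 123 122 122 118 91 52 61 70 71 66 60 57 57 58 57 54
scene 0.027
120 120 121 120 117 119 119 118 105 77 69 84 96 92 73 56 51 58 74 96 96 95 93 94 98 95 97 98
122 122 120 121 120 121 121 121 122 122 122 122 121 121 121 120 103 64 57 69 70 65 58 56 57 62 67 70
```

Edge shifts in both cameras put the stop 11.5 ± 0.5 mm in. Push about 1 mm more, then hold.

```bash
python3 -m handwheel '[{"x":-0.04,"y":0,"z":0,"yaw":0},{"x":-0.08,"y":0,"z":-0.01,"yaw":0},{"x":-0.12,"y":0,"z":-0.01,"yaw":0},{"x":-0.12,"y":0,"z":-0.01,"yaw":0},{"x":-0.12,"y":0,"z":-0.01,"yaw":0},{"x":-0.12,"y":0,"z":-0.01,"yaw":0}]'
python3 - <<'E'
exec(open("r.py").read())
for c in("side","scene"):
    im0=np.load(f"pics/{c}.npy"); im=optics.grab_frame(c); p=optics.camera_params(c)
    y=-.01 if c=="side" else .01
    for y in (-.02,-.01,0):
        t=np.arange(-.012,.030,.0005); P=np.c_[np.outer(.075+t,X)+y*Y+q[:2],np.full(len(t),.0865)]; uv=proj(p,P).astype(np.float32)
        row=[cv2.remap(cv2.cvtColor(i,cv2.COLOR_RGB2GRAY),uv[:,0],uv[:,1],1).ravel()[::3] for i in(im0,im)]
        print(c,y); print(*row[0]); print(*row[1])
E
```

```text
time_s: 17.85
eef_pos: [0.5163, -0.1882, 0.0646]
orientation: [-3.141, -0.009, 2.829]
ft_force: [-11.3, 2.5, 1.9]
width: 0.0488
gripper_force: 83.7
RR x 29.35 y -0.76 mm fx -11.58 fy -1.07 [ 0.27  1.86 -0.03]
side -0.02
152 153 152 134 50 25 29 28 29 33 99 129 128 130 143 152 151 151 151 151 152 153 153 153 159 126 56 39
177 174 174 174 174 172 173 173 175 173 174 175 182 141 60 21 29 37 64 105 99 101 108 146 198 159 68 47
side -0.01
154 157 162 132 36 24 29 30 29 33 76 136 130 126 123 158 156 155 153 154 154 154 153 155 162 140 51 41
175 174 173 174 174 172 172 173 172 172 173 175 181 172 52 24 27 33 86 102 100 100 111 119 158 181 63 50
side 0
180 180 184 152 70 23 33 34 31 35 68 132 127 125 148 171 175 173 177 166 106 32 43 48 45 45 47 49
184 177 175 175 174 174 174 174 175 174 176 174 178 169 57 20 28 37 68 104 102 98 56 50 52 52 55 57
scene -0.02
136 135 135 137 137 138 136 136 118 86 72 82 96 93 77 57 50 62 85 112 127 133 135 137 137 139 141 140
156 154 153 153 154 153 153 152 154 155 155 155 154 154 154 152 135 85 60 66 70 70 63 55 56 75 117 142
scene -0.01
135 135 135 136 136 134 133 133 123 95 75 87 98 94 77 57 52 56 73 90 89 88 88 88 89 87 88 88
122 120 121 122 122 122 123 124 121 121 122 122 123 122 122 124 110 72 56 63 69 68 63 58 56 60 64 69
scene 0
134 135 138 138 137 136 135 135 120 90 72 90 101 92 74 54 49 49 50 52 52 50 51 78 114 134 137 135
122 122 122 122 122 122 122 121 122 121 121 121 121 123 122 120 107 74 60 67 72 70 64 58 54 57 58 58
```

Stop is about 12.1 mm in (9.7 N), half-way. Hold steady for 3 s.

```bash
python3 -m handwheel '[{"x":0,"y":0,"z":0,"yaw":0},{"x":0,"y":0,"z":0,"yaw":0},{"x":0,"y":0,"z":0,"yaw":0},{"x":0,"y":0,"z":0,"yaw":0},{"x":0,"y":0,"z":0,"yaw":0},{"x":0,"y":0,"z":0,"yaw":0},{"x":0,"y":0,"z":0,"yaw":0},{"x":0,"y":0,"z":0,"yaw":0},{"x":0,"y":0,"z":0,"yaw":0},{"x":0,"y":0,"z":0,"yaw":0},{"x":0,"y":0,"z":0,"yaw":0},{"x":0,"y":0,"z":0,"yaw":0},{"x":0,"y":0,"z":0,"yaw":0},{"x":0,"y":0,"z":0,"yaw":0},{"x":0,"y":0,"z":0,"yaw":0},{"x":0,"y":0,"z":0,"yaw":0},{"x":0,"y":0,"z":0,"yaw":0},{"x":0,"y":0,"z":0,"yaw":0}]'
python3 -m handwheel '[{"x":0,"y":0,"z":0,"yaw":0},{"x":0,"y":0,"z":0,"yaw":0},{"x":0,"y":0,"z":0,"yaw":0},{"x":0,"y":0,"z":0,"yaw":0},{"x":0,"y":0,"z":0,"yaw":0},{"x":0,"y":0,"z":0,"yaw":0},{"x":0,"y":0,"z":0,"yaw":0},{"x":0,"y":0,"z":0,"yaw":0},{"x":0,"y":0,"z":0,"yaw":0},{"x":0,"y":0,"z":0,"yaw":0},{"x":0,"y":0,"z":0,"yaw":0},{"x":0,"y":0,"z":0,"yaw":0},{"x":0,"y":0,"z":0,"yaw":0},{"x":0,"y":0,"z":0,"yaw":0},{"x":0,"y":0,"z":0,"yaw":0},{"x":0,"y":0,"z":0,"yaw":0},{"x":0,"y":0,"z":0,"yaw":0},{"x":0,"y":0,"z":0,"yaw":0}]'
python3 r.py
python3 - <<'E'
from h import *
im=optics.grab_frame("scene"); a=cv2.resize(im[180:320,80:220],(560,560),interpolation=2); cv2.imwrite("pics/s3.png",a[:,:,::-1])
E
```

```text
time_s: 19.45
eef_pos: [0.5163, -0.1882, 0.0646]
orientation: [-3.141, -0.009, 2.829]
ft_force: [-10.6, 1.5, 1.4]
width: 0.0486
gripper_force: 83.7
time_s: 20.95
eef_pos: [0.5163, -0.1882, 0.0646]
orientation: [-3.141, -0.009, 2.829]
ft_force: [-9.7, 2.1, 3.6]
width: 0.0486
gripper_force: 83.7
RR x 29.35 y -0.75 mm fx -9.83 fy -0.99 [0.28 1.77 0.08]
```

View pics/s3.png

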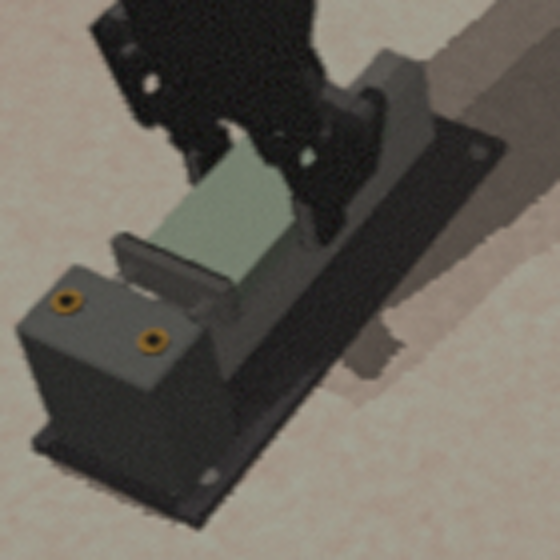

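The slab is square on the beam against the stop plate (crop (175,270)), with the gap to the housing still open and the force steady at about 10 N. Handing in.

```bash
python3 -c "from cell import ctrl; print(ctrl.finish_job())"
```

```text
the job is handed in; nothing more can be done
None
```

The job is handed in. The arm is still gripping the longer slab, centred on the beam and square to the stop, with about 10 N of push. The stop is about 12 mm in and has been held there for over 3 s. I did not touch the short slab or the other things.

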